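# Unclip the spare-parts crate and take its lid off

## Robot

A 7-joint arm with a two-finger parallel gripper is mounted at the origin on the work surface. World frame = base frame: x ahead of the robot, y to its left, z up, the work surface at z = 0. Lengths are in m, angles in rad, forces in N, time in s.
With the tool pointing down it reaches from about 0.425 to 0.875 m from the base axis. Payload 4.7 kg.
Tool frame: the origin (TCP) lies between the finger pads; the fingertips stand 14 mm ahead of it and the grasp point (between the pads) lies 5 mm behind it; z points along the fingers, y is the line along which they close (so a half turn about z gives the same grasp; the last joint's range is limited). The gripper opens to 87 mm and grips with 3 to 60 N. Pads are 19 mm wide; open, the fingers measure 117 mm over their backs; the gripper's body (75 mm by 190 mm) begins 51 mm behind the grasp point.
Start: joints at [1.143, 0.321, -0.07, 1.45, 0.023, 1.371, -0.057], TCP at [0.278, -0.588, 0.237] pointing down, gripper open.
Joint ranges: [-2.86, 2.86], [-0.3, 2.09], [-1.38, 1.24], [0.06, 2.45], [-1.56, 4.7], [0.09, 2.05], [-2.69, 2.69]. Speed limits (rad/s): [2.57, 2.57, 3.14, 3.14, 3.14, 3.14, 3.14].

## Interface

Orientations are given as a rotation vector (axis times angle).
In Python, from bench import ctrl gives the robot as it stands.
- The arm moves only by the shell command python3 -m inch 'ROWS' [OPENING] [FORCE]. ROWS is JSON, a list of rows, each a list of 6 numbers: the shift along the world's x, y, z in mm, then the turn, a rotation vector about the world's x, y, z in degrees. In form: [[tx, ty, tz, rx, ry, rz], ...]. A call has 1 to 20 rows; each row is the pose to reach, as a shift and turn from the pose commanded when the call began; what a row does not reach only later rows make up. A row lasts 1/8 s, in which the tool goes at most 62.5 mm and 10.7 degrees, less where a joint would pass 70% of its speed; a pose out of reach is approached as far as the arm can. A call with a gripper value outside its range is refused whole. OPENING is the finger opening in mm, from 0 to 87, set as the call begins (- or left out, the last holds). The fingers move at their own pace and stop on an object; FORCE is the grip in N (left out, the last holds). Time passes only in rows, so rows that repeat a pose let the fingers close. It gives the time, the measured TCP pose, the force, the opening and the grip force at its end, in the units of the state.
- ctrl.get_state(): the state, without advancing time (a new reading comes with each control period).
- ctrl.get_image(name): name is "side" or "top" or "wrist"; returns (picture, depth): 420x560x3 uint8, red, green, blue; 420x560 float32, m along the optical axis (not along the pixel's ray), 0 where there is no reading.
- ctrl.camera_params(name): a dict with "mtx" (3x3 intrinsics, pixels), "dist_coeffs" ([k1, k2, p1, p2, k3] as OpenCV has them; the pictures are not rectified), "T" (4x4, takes a point from camera to world coordinates). Camera axes: x right, y down, z forward; pixel columns grow to the right and rows downward; lengths in m; the calibration is good to about 2 mm. A picture is of the moment at which its call begins: read the wrist's pose just before it. camera_params takes no time and is no camera call; for the wrist camera it gives the pose at the moment of the call.
- ctrl.close_job(): hands the job in; it is judged then, once.
The state is a dict: "time": time; "joint_positions": joint angles; "qd": joint speeds; "joint_torque": joint torques, N m; "position": TCP position; "tool_rot": TCP orientation; "ft_force": force on the tool from outside, world axes, zero at the start; "torque": the same for the moment, N m; "grip_width": opening from 0.0 (shut) to 1.0 (fully open); "grip_force": force on a finger pad.
Only numpy, scipy, OpenCV 4.12 (cv2) and the standard library are available. Lean on these libraries where they do the work, as an engineer would, in place of code of your own. Each camera call takes 0.05 s, during which the arm holds its last target. There are 200 camera calls.

## Task

Open the green spare-parts crate: flip both sprung clips outwards off the ends of the lid until they stay thrown back, and only then lift the lid off. Keep the lid level, carry it to the blue mat and set it down gently, right way up, squarely in the middle of the mat with its long side along the mat's long side, then let go. Do not disturb the parts in the crate or the other things on the bench.

Things in the scene. Friction and masses are not known exactly. Their poses are not given: they have to be found in the camera images.
- crate: (all sizes in mm) green plastic parts crate, firmly fixed to the bench, 150 (x) x 200 (y) x 110 high, open top, walls 6 thick. Origin: centre of its underside. The clips sit at its two short ends (+y and -y). A cassette and a wheel hub stand loose inside, both lower than 75
- crate_rim (a point): centre of the crate's mouth, 110 above its underside; the underside of the lid plate rests at this height; axes as the crate's
- clip_a (a joint): angle (rad) of the sprung clip at the crate's +y end: 0 = shut over the lid, 2.0 = thrown right back outwards, just below level. Its pin lies along the crate's x, 107 from the crate's centre and 88 above its underside. The spring resists with 0.2 N m at first (5 N outwards on the tab, 40 above the pin), falling to nothing at 0.6 rad, then snaps it open by itself
- clip_a_tab (a point): middle of the inner (lid-side) face of clip_a's red tab, a plate 40 wide, 4 thick, 27 high; shut it stands upright, from 5 to 32 above the lid plate's top (35 to 62 above the pin). At its foot a steel hook reaches 15 inwards over the lid's edge; only the tab ever rises more than 38 above the pin. +y points outwards when shut, z along the tab away from the pin
- clip_b (a joint): the same clip at the crate's -y end (mirror image), 0 = shut, 2.0 = thrown right back
- clip_b_tab (a point): middle of the inner face of clip_b's red tab, as for clip_a; its +y axis points outwards (the crate's -y) when shut
- lid: loose grey lid, about 0.25 to 0.5 kg: plate 150 (x) x 200 (y) x 8, origin at the centre of the plate's underside, axes as the crate's at the start. A locating lip reaches 8 below the plate into the crate with 4 play or more. Standing on the mat it rests on this lip, its origin 8 above the mat's top
- lid_grip (a point): middle of the black bow handle's bar, on the lid's centre line 39 above the lid's origin (31 above the plate's top). The bar runs along the lid's x, 100 long, 14 wide (y), 12 high, with an open gap of 25 between it and the plate; its posts are at its ends
- mat: flat mat, blue with a black border, fixed, 220 (x) x 280 (y) x 4 thick, origin at the centre of its underside
- mat_top (a point): centre of the mat's upper face; y along its long side
- cassette: stack of steel sprockets lying in the crate, 100 across, 39 high, origin at the centre of its underside
- hub: aluminium hub standing in the crate, 48 across, 65 high, origin at the centre of its underside
- oil: oil bottle, white with yellow label, 44 across, 130 high, far side of the bench
- grease: grease jar, 70 across, 50 high, stands about 130 beyond the crate's centre, clear of the crate by 15 to 25
- chainring: flat aluminium ring, 110 across, 5 thick, lying on the bench at the far side
- driver: screwdriver lying on the bench at the far side
- spanner: spanner lying on the bench at the far left
- pedal: black pedal lying on the bench at the far right, 90 x 95 x 28
- carton: small cardboard carton, 80 x 60 x 50, at the far right
Not all that is in view belongs to the job. There is more than one size of the lid; the one meant has the size given above.

How it is judged:
By the outcome, as a careful person would: the job done as asked, in the order asked, and still so for the second after the job is handed in, with the robot touching nothing.
It also fails if it takes over 61 s, if anything falls off the work surface, if the arm or the gripper's body presses on something with over 40 N, if the wrist force passes 120 N, or if a joint passes its speed limit or range.

## Working session

There is one attempt and no reset: what is moved stays moved. The work goes in short steps, Python scripts to look and compute and a shell command to move; the robot and the scene stay as the last step left them, time stands still between calls to the robot, and variables do not carry over. Pictures are saved under pics/ and viewed, at most 10 in all, crops included, and the job is handed in when it is done.

```bash
ls; mkdir -p pics
cat > h.py <<'E'
import numpy as np, cv2
from bench import ctrl
def grab(n):
    p=ctrl.camera_params(n); im,d=ctrl.get_image(n); return im,d,p
def cloud(d,p):
    h,w=d.shape; v,u=np.mgrid[:h,:w]
    q=cv2.undistortPoints(np.stack([u.ravel(),v.ravel()],1).astype(np.float64)[:,None],np.array(p['mtx']),np.array(p['dist_coeffs'])).reshape(h,w,2)
    X=np.dstack([q*d[...,None],d]); T=np.array(p['T']); return X@T[:3,:3].T+T[:3,3]
E
python3 - <<'E'
from h import *
for n in ('top','side'):
    im,d,p=grab(n); np.savez(f'{n}0.npz',im=im,d=d,**{k:np.array(v) for k,v in p.items()})
    cv2.imwrite(f'pics/{n}0.png',im[...,::-1]); print(n,np.round(p['T'],3).tolist(),(d==0).mean())
print(ctrl.get_state())
E
```

```text
pics
top [[-0.001, -0.996, 0.09, 0.376], [-1.0, 0.001, -0.005, 0.003], [0.005, -0.09, -0.996, 1.512], [0.0, 0.0, 0.0, 1.0]] 0.003928571428571429
side [[-0.94, -0.188, 0.285, 0.053], [-0.34, 0.472, -0.813, 1.229], [0.018, -0.862, -0.507, 0.888], [0.0, 0.0, 0.0, 1.0]] 0.033843537414965985
{'time': 0.1, 'joint_positions': array([ 1.14311543,  0.32176682, -0.07008684,  1.4515581 ,  0.02260044,
        1.37082813, -0.05688437]), 'qd': array([ 0.00188274, -0.00160642, -0.00025208, -0.00292113,  0.00088388,
       -0.00021225,  0.00079099]), 'joint_torque': array([ 2.07746398e-04, -4.92571306e+01, -4.05570958e-01, -3.13399494e+01,
       -6.40958687e-02,  3.95212602e-02,  7.89735577e-05]), 'position': array([ 0.27765797, -0.58717626,  0.23555668]), 'tool_rot': array([-3.06357905e+00, -6.88014251e-01,  7.54263424e-04]), 'ft_force': array([-0.2371318 ,  0.14461795, -0.43001475]), 'torque': array([-0.01939526,  0.04581935, -0.05684092]), 'grip_force': 0.0, 'grip_width': 1.0014771435857486}
```

View pics/top0.png

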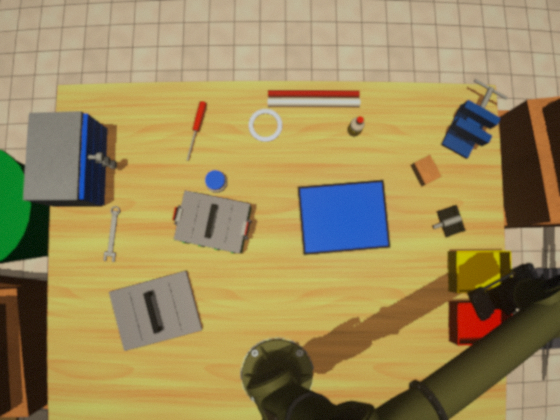

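View pics/side0.png

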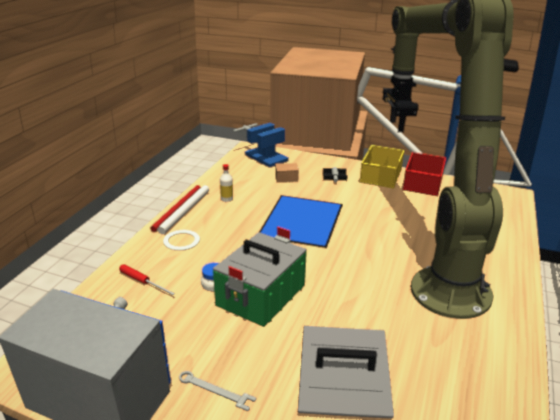

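Top view: the crate with its lid is at about (213,222), with red tabs at (178,214) and (247,228). A loose grey lid lies on the bench at (155,310), the mat is at (344,217) and the grease jar at (215,181). The side view shows the crate at (260,275), with tabs at (236,273) and (283,233). There are two candidate lids: (213,222) on the crate and (155,310) on the bench. I'll measure both.

Run:
```python
from h import *
z=np.load('top0.npz'); im,d=z['im'],z['d']; P=cloud(d,z)
hsv=cv2.cvtColor(im,cv2.COLOR_RGB2HSV)
def rect(m,name,plane=None):
    n,l,s,c=cv2.connectedComponentsWithStats(m.astype(np.uint8)); 
    for k in range(1,n):
        if s[k,4]<15: continue
        q=P[l==k]; r=cv2.minAreaRect((q[:,:2]*1000).astype(np.float32))
        print(name,s[k,4],np.round(c[k]),'z',np.round(np.percentile(q[:,2],[5,50,95]),4),np.round(r[0]),np.round(r[1]),round(r[2],1))
Z=P[...,2]; v,u=np.mgrid[:420,:560]
reg=(u>165)&(u<262)&(v>180)&(v<260)
grey=(hsv[...,1]<60)
rect(reg&(Z>.105)&(Z<.128)&grey,'lidplate')
rect(reg&(Z>.105)&(Z<.165),'all')
rect(reg&(Z>.14)&(Z<.165)&(hsv[...,2]<90),'bar')
red=((hsv[...,0]<8)|(hsv[...,0]>172))&(hsv[...,1]>110)
rect(reg&red,'red')
rect((u>100)&(u<210)&(v>262)&(v<355)&(Z<.04)&grey,'lid2')
blue=(hsv[...,0]>105)&(hsv[...,0]<125)&(hsv[...,1]>150)
rect((u>290)&(u<400)&(v>170)&(v<262)&blue,'mat')
rect((u>195)&(u<235)&(v>165)&(v<200)&blue,'grease')
rect((u>280)&(u<400)&(v>170)&(v<262)&(hsv[...,2]<70),'border')
z2=np.load('side0.npz'); P=cloud(z2['d'],z2); im2=z2['im']; hsv=cv2.cvtColor(im2,cv2.COLOR_RGB2HSV); Z=P[...,2]
reg=(u>205)&(u<315)&(v>220)&(v<325); red=((hsv[...,0]<8)|(hsv[...,0]>172))&(hsv[...,1]>110)
rect(reg&red,'sred'); rect(reg&(Z>.105)&(Z<.128)&(hsv[...,1]<60),'slid'); rect(reg&(Z>.14)&(Z<.165)&(hsv[...,2]<90),'sbar')
a=cv2.resize(im[175:355,100:280],(600,600),interpolation=cv2.INTER_CUBIC)
b=cv2.resize(im2[215:415,200:400],None,fx=1,fy=1)
cv2.imwrite('pics/crop1.png',a[...,::-1])
```

```text
lidplate 3114 [212. 221.] z [0.1126 0.1176 0.1228] [473. 191.] [206. 148.] 78.2
all 3574 [211. 222.] z [0.1127 0.118  0.1496] [472. 190.] [220. 151.] 78.5
bar 172 [210. 220.] z [0.1469 0.1539 0.1588] [473. 189.] [15. 97.] 78.3
red 25 [246. 228.] z [0.1228 0.1473 0.1524] [452.  86.] [ 7. 36.] 76.7
lid2 4404 [155. 310.] z [0.0145 0.0199 0.0253] [199. 380.] [188. 253.] 15.5
mat 5301 [343. 217.] z [-0.0008  0.0046  0.0103] [ 492. -170.] [206. 363.] 4.5
grease 243 [215. 180.] z [0.0436 0.0495 0.0545] [511.  96.] [324.  53.] 44.1
sred 77 [283. 233.] z [0.1251 0.1355 0.1465] [248. 652.] [  26. 1217.] 20.0
sred 124 [235. 273.] z [0.1178 0.1356 0.1468] [506. 281.] [28. 72.] 27.5
slid 2503 [261. 261.] z [0.1118 0.1151 0.1188] [474. 196.] [221. 153.] 78.0
sbar 211 [262. 248.] z [0.1427 0.1503 0.154 ] [471. 196.] [19. 95.] 78.3
```

View pics/crop1.png

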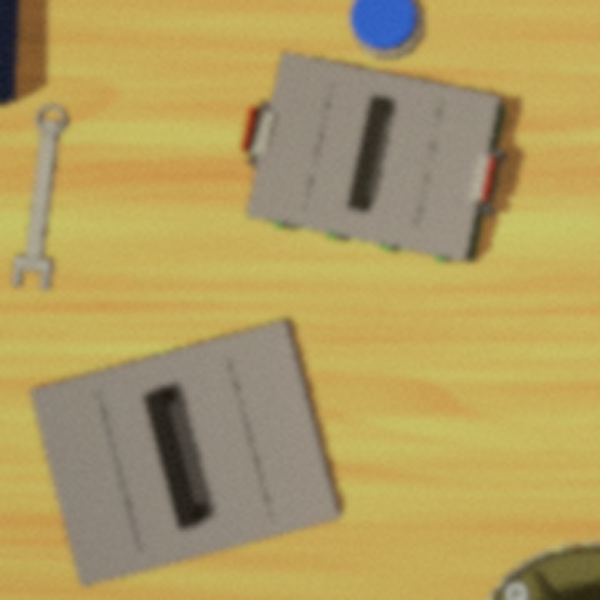

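The enlarged crop has the crate lid at crop (375,155), which measures about 206 x 148 mm. The bench lid at crop (185,455) measures about 253 x 188 mm, so it is the oversized decoy. The lid meant is the one on the crate: it matches 200 x 150 and has clips at both ends. Crate yaw is about -11.8°, with its centre near (473,190). I'll move above it with the tool y axis along the crate's y.

```bash
python3 -m inch '[[222,337,60,0,0,70],[222,337,60,0,0,70],[222,337,60,0,0,70],[222,337,60,0,0,70],[222,337,60,0,0,70],[222,337,60,0,0,70],[222,337,60,0,0,70],[195,778,60,0,0,143],[195,778,60,0,0,143],[195,778,60,0,0,143],[195,778,60,0,0,143],[195,778,60,0,0,143],[195,778,60,0,0,143],[195,778,60,0,0,143],[195,778,60,0,0,143],[195,778,60,0,0,143],[195,778,60,0,0,143],[195,778,60,0,0,143]]' 0 20
python3 - <<'E'
from h import *
s=ctrl.get_state(); print(s['position'],s['tool_rot'],s['joint_positions'].round(2))
im,d,p=grab('wrist'); np.savez('w1.npz',im=im,d=d,**{k:np.array(v) for k,v in p.items()}); cv2.imwrite('pics/w1.png',im[...,::-1])
# mat by ray on plane
z=np.load('top0.npz'); i0=z['im']; hsv=cv2.cvtColor(i0,cv2.COLOR_RGB2HSV)
def ray(px,zz,p):
    q=cv2.undistortPoints(np.array(px,float).reshape(-1,1,2),p['mtx'],p['dist_coeffs']).reshape(-1,2)
    T=p['T']; D=np.c_[q,np.ones(len(q))]@T[:3,:3].T; o=T[:3,3]; return (o+D*((zz-o[2])/D[:,2])[:,None])[:,:2]*1000
m=np.zeros((420,560),np.uint8); m[165:270,285:405]=((hsv[...,0]>100)&(hsv[...,0]<128)&(hsv[...,1]>130))[165:270,285:405]
c=max(cv2.findContours(m,0,1)[0],key=cv2.contourArea).reshape(-1,2)
print('mat',cv2.minAreaRect(ray(c,.004,z).astype(np.float32)))
m=np.zeros((420,560),np.uint8); m[165:270,285:405]=((i0.astype(int)[...,0]<110))[165:270,285:405]
c=max(cv2.findContours(m,0,1)[0],key=cv2.contourArea).reshape(-1,2)
print('mat+border',cv2.minAreaRect(ray(c,.004,z).astype(np.float32)))
E
```

```text
time: 2.35
position: [0.4734, 0.1886, 0.2965]
tool_rot: [-0.325, -3.125, 0.001]
ft_force: [-0.2, -0.4, -0.3]
grip_width: 0.004
grip_force: 0.0
[0.47343761 0.18858946 0.29645345] [-3.25208505e-01 -3.12468112e+00  7.10888659e-04] [ 0.42  0.04 -0.87  1.67  0.03  1.44  0.92]
mat ((495.33160400390625, -217.30465698242188), (207.2694854736328, 267.4485168457031), 4.864788055419922)
mat+border ((495.1187744140625, -216.75369262695312), (217.03543090820312, 277.3326416015625), 4.662572383880615)
```

View pics/w1.png

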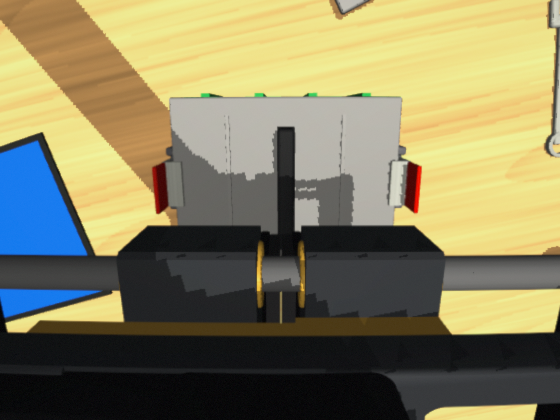

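The wrist view shows the lid square with the image, its near edge running (170,98) to (401,98). The red tabs are at (160,188) and (413,187), the bar end is at (286,130), and the gripper is directly over the handle's middle. Next I'll get these in crate-aligned offsets.

Run:
```python
from h import *
z=np.load('w1.npz'); im=z['im']; P=cloud(z['d'],z)*1000; hsv=cv2.cvtColor(im,cv2.COLOR_RGB2HSV).astype(int)
a=np.radians(-11.8); ex=np.array([np.cos(a),np.sin(a)]); ey=np.array([-ex[1],ex[0]])
C=np.array([473.4,188.6]); X=(P[...,:2]-C)@ex; Y=(P[...,:2]-C)@ey; Z=P[...,2]
v,u=np.mgrid[:420,:560]; up=v<222
def pr(n,m): print(n,m.sum(),*[np.round(np.percentile(A[m],[1,5,50,95,99]),1) for A in (X,Y,Z)])
grey=(hsv[...,1]<70)&up&(Z>105)&(Z<130)&(u>150)&(u<420)
pr('lid',grey)
# near edge slope & end edges
for c in (190,230,340,380):
    r=np.where(grey[:,c])[0]; print('near',c,r.min(),X[r.min()+1,c].round(1),Y[r.min()+1,c].round(1))
for r in (110,125,140):
    q=np.where(grey[r])[0]; print('ends',r,Y[r,q.max()-1].round(1),Y[r,q.min()+1].round(1))
bar=(hsv[...,2]<70)&up&(Z>140)&(Z<165)&(u>265)&(u<310); pr('bar',bar)
red=((hsv[...,0]<8)|(hsv[...,0]>172))&(hsv[...,1]>130)&up
pr('redR',red&(u>300)); pr('redL',red&(u<300))
hook=(Z>118)&(Z<150)&up&~red; pr('hookR',hook&(u>385)&(u<412)&(v>155)&(v<212)); pr('hookL',hook&(u>160)&(u<186)&(v>155)&(v<212))
```

```text
lid 27064 [-74.9 -71.3 -23.4  28.3  33.4] [-95.7 -87.8   3.7  96.3 105. ] [114.6 115.2 116.4 119.9 122. ]
near 190 98 -74.2 -76.8
near 230 97 -74.8 -42.9
near 340 97 -74.6 50.4
near 380 97 -74.8 84.6
ends 110 101.5 -93.6
ends 125 101.9 -94.0
ends 140 101.6 -94.0
bar 1612 [-51.3 -48.7 -16.4  19.1  22.4] [-2.9 -2.2  3.4  9.7 10.6] [143.  150.9 153.  154.3 154.8]
redR 606 [-21.3 -20.1  -3.2  14.5  16.2] [108.8 109.  109.5 112.1 112.7] [125.9 127.2 142.4 148.9 150.2]
redL 573 [-20.8 -19.8  -3.   14.7  16.4] [-103.7 -102.8 -100.1  -99.6  -99.3] [124.5 127.4 142.9 148.9 149.6]
hookR 760 [-21.4 -20.6  -3.   16.   17.3] [ 96.   96.7 103.5 109.5 110.1] [118.6 119.7 121.2 123.9 130.7]
hookL 748 [-21.5 -20.2  -2.4  16.6  17.7] [-100.8 -100.1  -94.1  -87.6  -87.4] [118.5 119.9 121.4 124.  127.8]
```

```bash
python3 -m inch '[[13,63,-60,0,0,0],[13,63,-120,0,0,0],[13,63,-150,0,0,0],[13,63,-150,0,0,0],[17,82,-150,0,0,0],[19,90,-150,0,0,0],[20,96,-150,0,0,0],[21,102,-150,0,0,0]]'
python3 -m inch '[[1,6,0,0,0,0],[2,12,0,0,0,0],[4,18,0,0,0,0],[5,24,0,0,0,0],[6,28,0,0,0,0],[6,28,0,0,0,0]]'
python3 -m inch '[[0,0,50,0,0,0],[0,0,80,0,0,0]]'
python3 - <<'E'
from h import *
im,d,p=grab('side'); im2,d2,p2=grab('wrist')
cv2.imwrite('pics/s1.png',np.hstack([cv2.resize(im[200:340,190:330],(400,400)),cv2.resize(im2,(400,400))])[...,::-1])
E
```

```text
time: 3.4
position: [0.4946, 0.2908, 0.1474]
tool_rot: [0.322, 3.124, -0.004]
ft_force: [-2.0, -4.0, 3.2]
grip_width: 0.006
grip_force: 2.1
time: 4.15
position: [0.4997, 0.3215, 0.1467]
tool_rot: [-0.318, -3.125, -0.002]
ft_force: [-0.5, -0.3, -1.1]
grip_width: 0.008
grip_force: 0.0
time: 4.4
position: [0.5002, 0.321, 0.2286]
tool_rot: [0.319, 3.124, 0.002]
ft_force: [0.4, 0.1, 0.0]
grip_width: 0.007
grip_force: 0.0
```

View pics/s1.png

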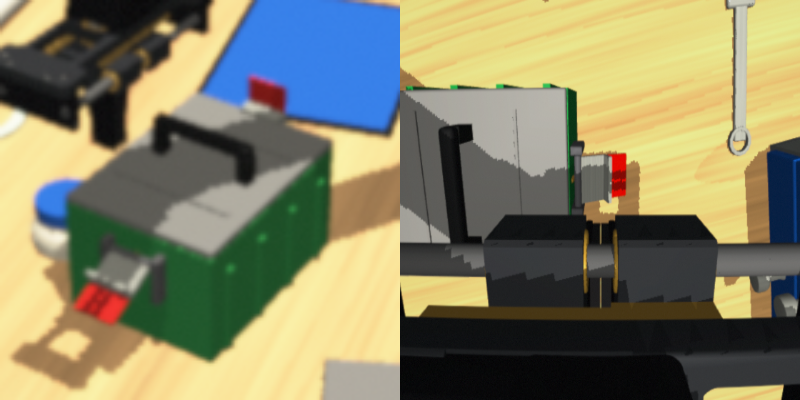

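In the left panel (side crop), clip_a's red tab at (105,300) is thrown back below level, the lid is unmoved, and clip_b still stands at (268,92). The right panel (wrist) agrees, with the tab at (618,175). Clip_b is next.

```bash
python3 -m inch '[[-13,-62,0,0,0,0],[-26,-123,0,0,0,0],[-38,-185,0,0,0,0],[-38,-185,0,0,0,0],[-38,-185,-50,0,0,0],[-38,-185,-80,0,0,0],[-38,-185,-80,0,0,0],[-43,-205,-80,0,0,0],[-44,-213,-80,0,0,0],[-45,-218,-80,0,0,0],[-47,-224,-80,0,0,0]]'
python3 -m inch '[[-1,-6,0,0,0,0],[-2,-12,0,0,0,0],[-4,-18,0,0,0,0],[-5,-24,0,0,0,0],[-6,-28,0,0,0,0],[-6,-28,0,0,0,0]]'
python3 -m inch '[[0,0,50,0,0,0],[0,0,80,0,0,0],[13,62,80,0,0,0],[26,124,80,0,0,0],[26,124,80,0,0,0]]' 60
python3 - <<'E'
from h import *
im,d,p=grab('side'); im2,d2,p2=grab('top'); im3,d3,p3=grab('wrist')
f=lambda a:cv2.resize(a,(266,400))
cv2.imwrite('pics/s2.png',np.hstack([cv2.resize(im[200:340,190:330],(266,266)),cv2.resize(im2[170:270,165:265],(266,266)),cv2.resize(im3,(266,266))])[...,::-1])
E
```

```text
time: 5.88
position: [0.4539, 0.0977, 0.1474]
tool_rot: [0.318, 3.123, 0.004]
ft_force: [2.4, 3.5, -0.1]
grip_width: 0.006
grip_force: 2.1
time: 6.62
position: [0.4467, 0.0675, 0.1465]
tool_rot: [-0.322, -3.125, 0.001]
ft_force: [0.1, 0.2, -0.4]
grip_width: 0.005
grip_force: 0.0
time: 7.25
position: [0.4721, 0.198, 0.2267]
tool_rot: [-0.306, -3.125, -0.007]
ft_force: [1.0, -0.2, -0.6]
grip_width: 0.487
grip_force: 0.0
```

View pics/s2.png

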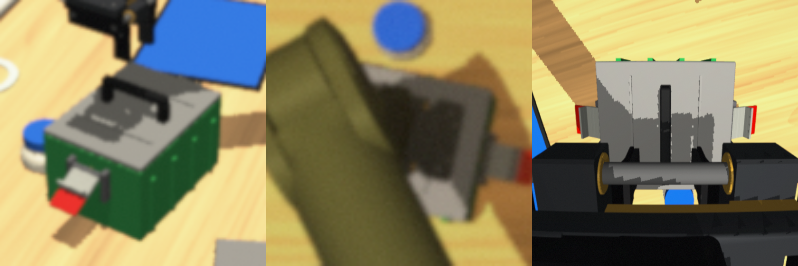

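The side and wrist panels show both clips thrown back: red tabs at (68,203) in the side crop, and at (578,120) and (753,120) in the wrist crop. The bar is centred between the open fingers. Now I'll grip and lift.

```bash
python3 -m inch '[[1,2,0,0,0,0],[1,2,0,0,0,0],[1,2,-40,0,0,0],[1,2,-75,0,0,0],[1,2,-82,0,0,0],[1,2,-82,0,0,0],[1,2,-82,0,0,0]]' 60 30
python3 -m inch '[[0,0,0,0,0,0],[0,0,0,0,0,0],[0,0,0,0,0,0],[0,0,0,0,0,0],[0,0,0,0,0,0],[0,0,0,0,0,0],[0,0,0,0,0,0]]' 5 35
python3 -m inch '[[0,0,3,0,0,0],[0,0,8,0,0,0],[0,0,14,0,0,0],[0,0,22,0,0,0],[0,0,32,0,0,0],[0,0,45,0,0,0],[0,0,60,0,0,0],[0,0,75,0,0,0],[0,0,80,0,0,0],[0,0,80,0,0,0],[0,0,80,0,0,0]]'
python3 - <<'E'
from h import *
print(ctrl.get_state()['torque'])
im,d,p=grab('side'); im3,d3,p3=grab('wrist'); np.savez('w2.npz',im=im3,d=d3,**{k:np.array(v) for k,v in p3.items()})
cv2.imwrite('pics/s3.png',np.hstack([cv2.resize(im[150:350,170:370],(400,400)),cv2.resize(im3,(400,400))])[...,::-1])
E
```

```text
time: 8.28
position: [0.475, 0.1947, 0.1461]
tool_rot: [0.32, 3.123, 0.001]
ft_force: [-0.4, -0.2, 0.7]
grip_width: 0.686
grip_force: 0.0
time: 9.15
position: [0.4738, 0.1941, 0.1445]
tool_rot: [-0.32, -3.125, 0.001]
ft_force: [-0.7, -1.4, 1.1]
grip_width: 0.156
grip_force: 35.0
time: 10.52
position: [0.4736, 0.1942, 0.224]
tool_rot: [-0.32, -3.124, 0.0]
ft_force: [-0.8, -0.5, -2.6]
grip_width: 0.157
grip_force: 35.0
[ 0.04626475 -0.12092121 -0.00154181]
```

View pics/s3.png

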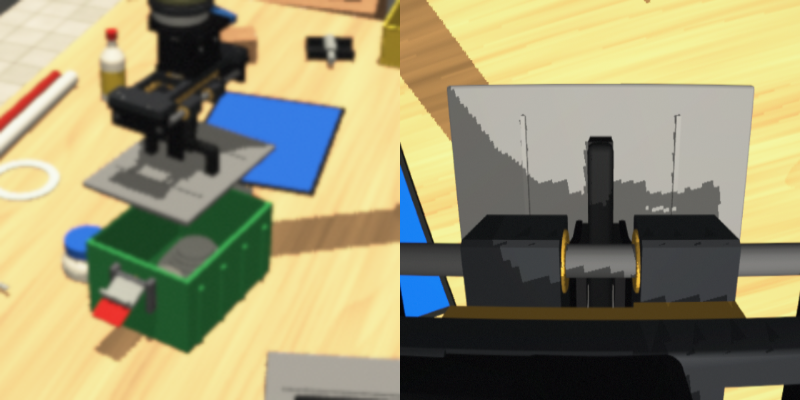

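The lid is clear of the crate in the side panel at (180,180), the parts inside are undisturbed, and it hangs level. I'll measure its pose in the hand.

Run:
```python
from h import *
s=ctrl.get_state(); z=np.load('w2.npz'); im=z['im']; P=cloud(z['d'],z)*1000; hsv=cv2.cvtColor(im,cv2.COLOR_RGB2HSV).astype(int)
print(s['position'],s['tool_rot'])
a=np.radians(-11.7); ex=np.array([np.cos(a),np.sin(a)]); ey=np.array([-ex[1],ex[0]]); C=s['position'][:2]*1000
X=(P[...,:2]-C)@ex; Y=(P[...,:2]-C)@ey; Z=P[...,2]; v,u=np.mgrid[:420,:560]
m=(v<225)&(hsv[...,1]<70)&(Z>180)&(Z<212)
A=np.c_[X[m],Y[m],np.ones(m.sum())]; k=np.linalg.lstsq(A,Z[m],rcond=None)[0]; print('plane',np.degrees(k[:2]),k[2],m.sum())
pts=[(X[np.where(m[:,c])[0].min()+1,c],Y[np.where(m[:,c])[0].min()+1,c]) for c in range(60,480) if m[:,c].sum()>20]
pts=np.array(pts); q=np.abs(pts[:,1]-np.median(pts[:,1]))<80; f=np.polyfit(pts[q,1],pts[q,0],1); print('near edge X',f[1],'slope deg',np.degrees(f[0]))
for r in (110,140,170,200):
    w=np.where(m[r])[0]; print(r,Y[r,w.max()-1],Y[r,w.min()+1],X[r,w.min()+1])
```

```text
[0.47356153 0.19420919 0.22399192] [-3.19758871e-01 -3.12422477e+00  2.73167078e-04]
plane [0.02021957 0.00912973] 195.8966096090822 53471
near edge X -74.67905598705202 slope deg 0.002795332635823979
110 98.17378393144108 -97.44252234103936 -66.12564649841407
140 98.17703279596083 -98.49207024497379 -52.218666657070344
170 98.63638054527169 -97.94537942210867 -38.09604808785478
200 98.21814100364038 -98.95867857791322 -22.84445338213895
```

The lid is within 1 mm and 0.1° of the tool centre and level. The mat is at (495,-217), yaw +4.7°. I'll carry it there.

```bash
python3 -m inch '[[0,-8,0,0,0,0.3],[1,-25,0,0,0,1],[3,-49,0,0,0,2],[4,-78,0,0,0,3.1],[6,-111,0,0,0,4.4],[8,-148,0,0,0,5.9],[10,-185,0,0,0,7.4],[12,-226,0,0,0,9],[14,-263,0,0,0,10.5],[16,-300,0,0,0,12],[17,-333,0,0,0,13.3],[19,-362,0,0,0,14.4],[20,-386,0,0,0,15.4],[21,-403,0,0,0,16.1],[22,-411,0,0,0,16.4],[22,-411,0,0,0,16.4],[22,-411,0,0,0,16.4],[22,-411,0,0,0,16.4]]'
python3 -m inch '[[0,0,-10,0,0,0],[0,0,-30,0,0,0],[0,0,-55,0,0,0],[0,0,-80,0,0,0],[0,0,-105,0,0,0],[0,0,-125,0,0,0],[0,0,-135,0,0,0],[0,0,-140,0,0,0],[0,0,-140,0,0,0],[0,0,-140,0,0,0]]'
python3 - <<'E'
from h import *
s=ctrl.get_state(); print(s['position'],s['tool_rot'])
ims=[grab(n) for n in ('side','top','wrist')]
for n,(im,d,p) in zip(('side','top','wrist'),ims): np.savez(f'{n}4.npz',im=im,d=d,**{k:np.array(v) for k,v in p.items()})
cv2.imwrite('pics/s4.png',np.hstack([cv2.resize(ims[0][0][150:300,220:370],(266,266)),cv2.resize(ims[1][0][160:280,285:405],(266,266)),cv2.resize(ims[2][0],(266,266))])[...,::-1])
E
```

```text
time: 12.88
position: [0.4961, -0.2156, 0.2247]
tool_rot: [-0.132, 3.139, 0.0]
ft_force: [-0.5, 0.6, -2.1]
grip_width: 0.159
grip_force: 35.0
time: 14.12
position: [0.4965, -0.2168, 0.0853]
tool_rot: [-0.129, 3.138, -0.001]
ft_force: [-0.5, 0.8, -2.5]
grip_width: 0.153
grip_force: 35.0
[ 0.49647884 -0.21682072  0.08534591] [-1.29176993e-01  3.13769305e+00 -1.07996250e-03]
```

View pics/s4.png

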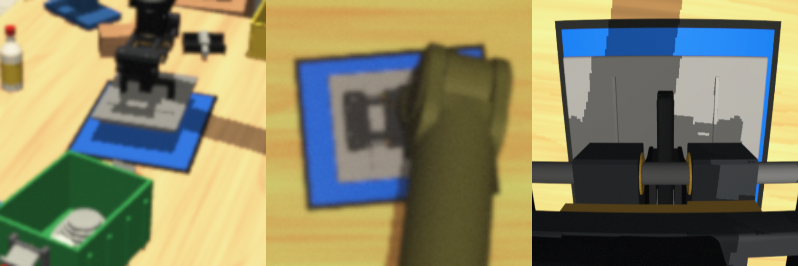

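The panels show the lid hovering level over the mat. In the wrist view the mat's near border runs (556,22) to (780,22) and the lid's near edge (564,57) to (768,57). I'll check the mat's centre from the wrist picture.

Run:
```python
from h import *
z=np.load('wrist4.npz'); im=z['im'].astype(int)
def ray(px,zz,p):
    q=cv2.undistortPoints(np.array(px,float).reshape(-1,1,2),p['mtx'],p['dist_coeffs']).reshape(-1,2)
    T=p['T']; D=np.c_[q,np.ones(len(q))]@T[:3,:3].T; o=T[:3,3]; return (o+D*((zz-o[2])/D[:,2])[:,None])[:,:2]*1000
V=im.max(2)
dark=V<90
C=np.array([496.5,-216.8]); a=np.radians(4.7); R=np.array([[np.cos(a),-np.sin(a)],[np.sin(a),np.cos(a)]])
near=[(c,np.where(dark[:120,c])[0].min()-.5) for c in list(range(70,150,10))+list(range(330,500,10))]
L=[(np.where(dark[r,:150])[0].min()-.5,r) for r in range(60,200,20)]
Rr=[(np.where(dark[r,400:540])[0].max()+400.5,r) for r in range(60,200,20)]
for n,e in (('near',near),('L',L),('R',Rr)):
    q=(ray(e,.004,z)-C)@R; print(n,np.round(q[::2],1).tolist())
P=cloud(z['d'],z)*1000; hsv=cv2.cvtColor(z['im'],cv2.COLOR_RGB2HSV); v,u=np.mgrid[:420,:560]; Z=P[...,2]; Q=(P[...,:2]-C)@R
m=(hsv[...,1]<70)&(Z>45)&(Z<70)&(v<225)
for r in (110,140,170,200):
    w=np.where(m[r])[0]; print(r,Q[r,w.max()-1].round(1),Q[r,w.min()+1].round(1))
for c in (120,200,350,450): print(c,Q[np.where(m[:,c])[0].min()+1,c].round(1))
print(Z[m].mean())
```

```text
near [[-110.2, -122.1], [-110.4, -110.1], [-110.1, -98.3], [-109.9, -86.6], [-110.2, 28.3], [-109.8, 39.7], [-109.9, 51.2], [-110.0, 62.7], [-110.2, 74.3], [-109.8, 86.0], [-110.0, 97.7], [-109.7, 109.5], [-110.0, 121.4]]
L [[-95.2, -135.2], [-72.1, -135.0], [-48.1, -135.0], [-23.0, -135.2]]
R [[-95.2, 141.7], [-72.1, 141.7], [-48.1, 141.9], [-23.0, 141.6]]
110 [-66.1  98.3] [-66.2 -99.2]
140 [-52.3  98.3] [-52.3 -97.9]
170 [-38.   98.3] [-38.  -98.4]
200 [-23.3  97.8] [-23.  -98.6]
120 [-74.8 -73.1]
200 [-74.9 -36.7]
350 [-74.8  31.4]
450 [-74.8  77.4]
57.08024152530927
```

The mat centre lies about 3 mm in +y from the lid centre. I'll correct that and lower gently.

```bash
python3 -m inch '[[0,1.5,0,0,0,0],[0,3,0,0,0,0],[0,3,-6,0,0,0],[0,3,-14,0,0,0],[0,3,-22,0,0,0],[0,3,-28,0,0,0],[0,3,-32,0,0,0],[0,3,-34,0,0,0],[0,3,-35,0,0,0],[0,3,-36,0,0,0],[0,3,-36,0,0,0]]'
python3 -m inch '[[0,0,-0.5,0,0,0],[0,0,-1,0,0,0],[0,0,-1.5,0,0,0],[0,0,-2,0,0,0],[0,0,-2,0,0,0]]'
python3 -m inch '[[0,0,-0.5,0,0,0],[0,0,-1,0,0,0],[0,0,-1,0,0,0]]'
```

```text
time: 15.65
position: [0.4959, -0.2137, 0.0487]
tool_rot: [-0.129, 3.139, -0.0]
ft_force: [0.1, -1.1, -3.0]
grip_width: 0.157
grip_force: 35.0
time: 16.27
position: [0.4959, -0.2137, 0.0466]
tool_rot: [-0.129, 3.139, 0.0]
ft_force: [-0.3, 0.1, -3.0]
grip_width: 0.151
grip_force: 35.0
time: 16.65
position: [0.496, -0.2136, 0.0465]
tool_rot: [0.129, -3.139, 0.001]
ft_force: [-3.0, 1.7, 6.3]
grip_width: 0.158
grip_force: 35.0
```

Contact was at z 46.5. Now I'll ease off, release and rise.

```bash
python3 -m inch '[[0,0,0.6,0,0,0],[0,0,0.6,0,0,0]]'
python3 -m inch '[[0,0,0,0,0,0],[0,0,0,0,0,0],[0,0,0,0,0,0],[0,0,0,0,0,0]]' 50
python3 -m inch '[[0,0,10,0,0,0],[0,0,30,0,0,0],[0,0,60,0,0,0],[0,0,100,0,0,0],[0,0,140,0,0,0],[0,0,180,0,0,0],[0,0,200,0,0,0],[0,0,200,0,0,0]]'
python3 - <<'E'
from h import *
s=ctrl.get_state(); C=s['position'][:2]*1000
ims=[grab(n) for n in ('side','top','wrist')]; im,d,z=ims[2]
cv2.imwrite('pics/s5.png',np.hstack([cv2.resize(ims[0][0][150:350,190:390],(400,400)),cv2.resize(im,(400,400))])[...,::-1])
z={k:np.array(v) for k,v in z.items()}
def ray(px,zz,p):
    q=cv2.undistortPoints(np.array(px,float).reshape(-1,1,2),p['mtx'],p['dist_coeffs']).reshape(-1,2)
    T=p['T']; D=np.c_[q,np.ones(len(q))]@T[:3,:3].T; o=T[:3,3]; return (o+D*((zz-o[2])/D[:,2])[:,None])[:,:2]*1000
a=np.radians(4.7); R=np.array([[np.cos(a),-np.sin(a)],[np.sin(a),np.cos(a)]])
P=cloud(d,z)*1000; hsv=cv2.cvtColor(im,cv2.COLOR_RGB2HSV); v,u=np.mgrid[:420,:560]; Z=P[...,2]; Q=(P[...,:2]-C)@R
lid=(hsv[...,1]<70)&(Z>14)&(Z<27)&(v<215)&(np.abs(Q[...,1])<115)
blue=(hsv[...,0]>100)&(hsv[...,0]<128)&(hsv[...,1]>130)&(v<215)&(np.abs(Q[...,1])<150)
for r in range(60,215,25):
    w=np.where(lid[r])[0]; b=np.where(blue[r])[0]
    if len(w)>20 and len(b)>5:
        l=(ray([(w.min(),r),(w.max(),r)],.020,z)-C)@R; m=(ray([(b.min(),r),(b.max(),r)],.004,z)-C)@R
        print(r,'lid y',l[:,1].round(1),'mat y',m[:,1].round(1))
for c in range(160,430,30):
    w=np.where(lid[:,c])[0]; b=np.where(blue[:,c])[0]
    if len(w)>10 and len(b)>3: print(c,'lid x',((ray([(c,w.min())],.02,z)-C)@R)[0].round(1),'mat',((ray([(c,b.min())],.004,z)-C)@R)[0].round(1))
print(Z[lid].mean(),s['position'],s['ft_force'])
E
```

```text
time: 16.9
position: [0.4959, -0.2136, 0.0465]
tool_rot: [0.129, -3.139, 0.0]
ft_force: [-2.1, 0.6, 3.8]
grip_width: 0.155
grip_force: 35.0
time: 17.4
position: [0.4959, -0.2136, 0.0461]
tool_rot: [-0.129, 3.139, 0.0]
ft_force: [0.2, 0.7, 0.2]
grip_width: 0.513
grip_force: 0.0
time: 18.4
position: [0.4972, -0.2138, 0.2493]
tool_rot: [-0.13, 3.134, -0.005]
ft_force: [0.5, -0.7, -0.5]
grip_width: 0.576
grip_force: 0.0
110 lid y [-97.8  98.6] mat y [-132.   131.7]
135 lid y [-98.3  98.1] mat y [-131.8  131.5]
160 lid y [-97.8  98.6] mat y [-131.7  132.4]
185 lid y [-98.3  98.1] mat y [-131.7  132.4]
210 lid y [-97.9  98.7] mat y [-131.7  132.4]
190 lid x [-75.7 -87.5] mat [-104.2  -89.9]
220 lid x [-75.6 -58.3] mat [-104.   -59.8]
250 lid x [-75.5 -29.1] mat [-103.9  -29.9]
280 lid x [-75.4  -0.1] mat [-1.039e+02 -1.000e-01]
310 lid x [-75.5  29. ] mat [-103.9   29.7]
340 lid x [-75.6  58.1] mat [-104.    59.6]
370 lid x [-75.7  87.3] mat [-104.2   89.6]
18.381641614269597 [ 0.49717037 -0.21378688  0.24928355] [ 0.4583814  -0.67530004 -0.49166584]
```

View pics/s5.png

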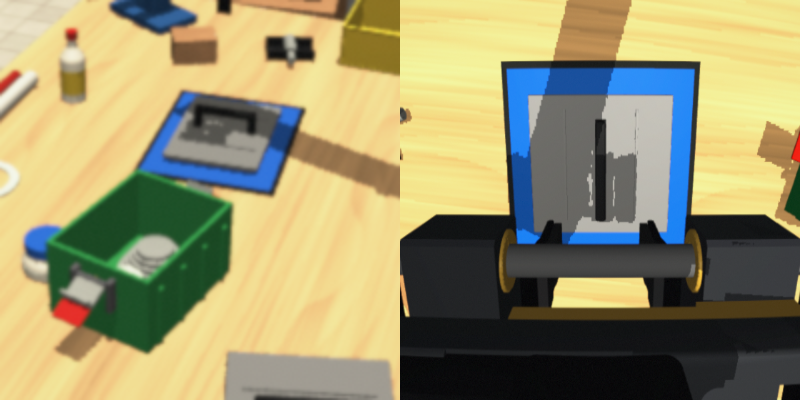

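The lid sits flat and upright in the middle of the mat, at about (600,165) in the wrist panel. It is within 1 mm of centre and square to the mat. The clips are still thrown back, nothing else has moved and the arm is clear, so I'll hand in.

```bash
python3 -c "
from bench import ctrl
print(ctrl.close_job())"
```

```text
the job is handed in; nothing more can be done
None
```

I handed the job in at about 18.5 s: both clips were thrown back before the lift, and the lid now lies right way up on the mat, square and within about 1 mm of centre by the wrist camera; the verdict was not shown.

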